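# Fume extractor on, then open the gel jar and hold its lid over it

### The arm

A 6-joint arm with a two-finger parallel gripper is mounted at the origin on the work surface. World frame = base frame: x ahead of the robot, y to its left, z up, the work surface at z = 0. Lengths are in m, angles in degrees, forces in N, time in s.
With the tool pointing down it reaches from about 0.35 to 0.875 m from the base axis. Payload 4.2 kg.
Tool frame: the origin (TCP) lies midway between the tips of the shut fingers; the grasp point (between the pads) lies 19 mm behind it; z points along the fingers, y is the line along which they close (so a half turn about z gives the same grasp; the last joint's range is limited). The gripper opens to 87 mm and grips with 3 to 60 N. Pads are 19 mm wide; open, the fingers measure 117 mm over their backs; the gripper's body (75 mm by 190 mm) begins 51 mm behind the grasp point.
Start: joints at [85.29, 22.042, 0.453, 0, -68.411, -14.817], TCP at [0.209, 0.589, 0.223] pointing down, gripper open.
Joint ranges: [-179.83, 179.83], [-69.29, 118.12], [-61.27, 80.66], [-181.25, 117.63], [-171.15, -9.14], [-177.46, 177.46]. Speed limits (degrees/s): [159.86, 159.86, 180, 180, 180, 180].

### API

Orientations are given as a 3x3 rotation matrix whose columns are the frame's x, y, z axes.
In Python, from station import * gives the robot as it stands. The module is installed in compiled form; this text tells all that it offers.
- The arm moves only by the tool servo_tool, never from a script. Its argument "deltas" is a list of rows, each an object of numbers: "tx", "ty", "tz": the shift along the tool's x, y, z in mm; "ax", "ay", "az": the turn, a rotation vector about the tool's x, y, z in rad; "claw": the finger opening in mm, from 0 to 87. In form: [{"tx": .., "ty": .., "tz": .., "ax": .., "ay": .., "az": .., "claw": ..}, ...]. A call has 1 to 12 rows; each row is the pose to reach, as a shift and turn from the pose commanded when the call began, along the tool's axes at that moment; what a row does not reach only later rows make up. A row lasts 1/12 s, in which the tool goes at most 41.7 mm and 7.16 degrees, less where a joint would pass 70% of its speed; a pose out of reach is approached as far as the arm can. A call with a gripper value outside its range is refused whole. The fingers move at their own pace and stop on an object; the grip force is fixed at half the most. Time passes only in rows, so rows that repeat a pose let the fingers close. It gives the time, the measured TCP pose, the force, the opening and the grip force at its end, in the units of the state.
- sense(): the state, without advancing time (a new reading comes with each control period).
- capture(name): name is "side" or "top" or "wrist"; returns the picture (420x560x3 uint8, blue, green, red); there is no depth.
- calibration(name): a dict with "fx", "fy", "cx", "cy" (pixels), "cam_to_world" (4x4, takes a point from camera to world coordinates); the wrist camera has in their place "hand_eye" (4x4, takes a point from camera to tool coordinates, whose origin is the TCP and whose axes are the flange's). Camera axes: x right, y down, z forward; pixel columns grow to the right and rows downward; lengths in m; the calibration is good to about 2 mm. The wrist camera is an equidistant fisheye: a pixel r from the principal point sees the ray r / f radians off the axis. A picture is of the moment at which its call begins: read the wrist's pose just before it. calibration takes no time and is no camera call.
- finish_job(): hands the job in; it is judged then, once.
Trained networks look in the newest picture that a camera, given by its name, has taken for a name from the list of things; names that differ only in an ending like _2 or _b are one class to them, and where a whole thing is asked for, a point or a joint stands for the part that bears it (a point fixed in the world has none). Each returns a list of dicts, best first, with "confidence" (0 to 1); they miss things now and then, are a little off and sometimes report something else, mostly with a low value. They report only what shows in the picture. A call takes as long as a camera call.
- recognise(label, camera): "xyz" ([x, y, z] in m, in the coordinates of the camera as it stood for that picture, good to about 4 mm: the middle of the surface that is visible of it).
- trace(label, camera): "mask" (420x560 bool, what is visible of it).
The state is a dict: "time_s": time; "joints": joint angles; "joint_velocities": joint speeds; "effort": joint torques, N m; "tcp_pos": TCP position; "ee_rot": TCP orientation; "wrist_force": force on the tool from outside, world axes, zero at the start; "moment": the same for the moment, N m; "gripper_width": opening from 0.0 (shut) to 1.0 (fully open); "gripper_force": force on a finger pad.
Only numpy, scipy, OpenCV 4.12 (cv2) and the standard library are available. Lean on these libraries where they do the work, as an engineer would, in place of code of your own. Each camera call takes 0.05 s, during which the arm holds its last target. There are 200 camera calls.

### The job

Before the gel jar is opened, turn the selector on top of the white fume extractor to its two-dot position. Then unscrew the tight lid of the lavender jar while the square well in the red tray braces the jar, and once the threads let go lift only the lid, so that the jar stays seated in its well. Finish still gripping the lid, level and centred, with its lower edge about 20 mm above the jar's rim, and leave the other things on the tray and the sill where they are.

Things in the scene. Friction and masses are not known exactly. Their poses are not given: they have to be found in the camera images.
- extractor: white table-top fume extractor, a flat box 260 (x) x 220 (y) x 75 mm high, fixed; round steel grille on top; the selector stands on a grey panel (top 77 mm above the sill) at x = -88, y = -52 mm from the origin. Origin: centre of its underside; x points away from the robot at yaw 0.
- selector (a joint): the extractor's selector, a black pointer knob on a vertical axis with four spring detents. Value in rad, growing CLOCKWISE seen from above: 0 = off (small ring mark), 0.6 = one dot, 1.2 = two dots, 1.8 = three dots. A step takes about 0.06 N m; let go, it settles within 0.03 rad of a detent. It starts at off or one dot.
- selector_grip (a point): point on the selector's axis at mid-height of its grip bar (42 long, 13 wide, 22 mm tall). The bar's top is 10.5 mm above this point; the round skirt under it (diameter 44) has its top 11.5 mm below. x runs along the bar to the end with the white pointer line, z is up; turns with the knob.
- tray: red lacquered wooden tray, 220 (x) x 340 (y) mm, floor 8 mm thick, rim 24 mm high, fixed. Origin: centre of its underside, x away from the robot at yaw 0.
- well (a point): centre of the floor of the tray's square well (inside 67 x 67 mm, walls 6 mm thick standing 14 mm above the tray floor), which holds the jar with 1.5 mm play on each side; its walls keep the jar from turning. z is up.
- jar: lavender plastic jar, about 250 g, loose in the well: square body 64 x 64 x 40 mm high with a flat shoulder and a round neck 46 mm in diameter. Origin: centre of its underside; x, y across the flats, z up. Turned by the lid, it gives about 0.05 rad before the well's walls hold it. Pulling up before the threads let go lifts it out of the well.
- lid: lavender round screw lid with a knurled skirt, 85 g, diameter 62 mm, 24 mm high, loose. Origin: centre of its lower edge, z up along its axis. Closed, the origin is 44 mm above the jar's origin (4 mm above the shoulder) and its yaw equals the jar's within 0.1 rad. Let go part-way, it stays.
- rim (a point): centre of the jar's rim, 62 mm above the jar's origin. The lid's right-hand threads: it unscrews COUNTER-CLOCKWISE seen from above against about 0.4 to 0.6 N m and rises 3 mm. The threads let go 1.3 rad (75 deg) from closed, and then it lifts freely; from 1.85 rad (106 deg) its lugs meet the next ribs.
- clip_stand: bystander on the tray: stainless spring clip on a round foot (diameter 56 mm), holding a practice nail tip upright, 108 mm high. Origin: centre of the underside.
- glass_file: bystander on the tray: glass nail file lying flat, 135 x 13 x 4 mm, along its x. Origin: centre of the underside.
- ring_dish: bystander on the tray: white ceramic ring dish, diameter 66 mm, 18 mm high with a cone 27 mm high. Origin: centre of the underside.
- polish_a: bystander on the sill: small square polish bottle, 30 x 30 mm, 81 mm high with its black cap. Origin: centre of the underside.
- polish_b: bystander on the sill: a second polish bottle of the same size. Origin: centre of the underside.
- pump_bottle: bystander on the sill: round white remover bottle, diameter 60 mm, 118 mm high. Origin: centre of the underside.
- buffer: bystander on the sill: nail buffer block lying flat, 95 x 26 x 26 mm, along its x. Origin: centre of the underside.

How it is judged:
By the outcome, as a careful person would: the job done as asked, in the order asked, and still so for the second after the job is handed in, while the arm keeps its last pose, push and grip.
It also fails if it takes over 50 s, if anything falls off the work surface, if the arm or the gripper's body presses on something with over 40 N, if the wrist force passes 120 N, or if a joint passes its speed limit or range.

## Working session

There is one attempt and no reset: what is moved stays moved. The work goes in short steps, Python scripts to look and compute and a tool call to move; the robot and the scene stay as the last step left them, time stands still between calls to the robot, and variables do not carry over. Pictures are saved under pics/ and viewed, at most 10 in all, crops included, and the job is handed in when it is done.

Besides the shell and the picture viewer there is one more tool, called after "Call:" as name(argument=value, ...), one argument or row to a line, values as JSON. servo_tool: Moves the arm, as the interface text tells. Its arguments: {"type":"object","properties":{"deltas":{"type":"array","items":{"type":"object","properties":{"tx":{"type":"number"},"ty":{"type":"number"},"tz":{"type":"number"},"ax":{"type":"number"},"ay":{"type":"number"},"az":{"type":"number"},"claw":{"type":"number"}}}}},"required":["deltas"]}

```bash
mkdir -p pics; cat > h.py <<'E'
from station import *
import numpy as np, cv2
def w(cam,p):
    c=calibration(cam)
    if cam!="wrist": return (np.array(c["cam_to_world"])@np.r_[p,1])[:3]
    s=sense(); q=(np.array(c["hand_eye"])@np.r_[p,1])[:3]
    return np.array(s["ee_rot"])@q+np.array(s["tcp_pos"])
def ray_z(cam,u,v,z):
    "pixel -> world point at height z"
    c=calibration(cam); x=(u-c["cx"])/c["fx"]; y=(v-c["cy"])/c["fy"]
    if cam=="wrist":
        r=np.hypot(x,y)+1e-12; d=np.array([x/r*np.sin(r),y/r*np.sin(r),np.cos(r)])
        s=sense(); T=np.eye(4);T[:3,:3]=s["ee_rot"];T[:3,3]=s["tcp_pos"];T=T@np.array(c["hand_eye"])
    else:
        d=np.array([x,y,1]);T=np.array(c["cam_to_world"])
    d=T[:3,:3]@d; o=T[:3,3]
    return o+d*(z-o[2])/d[2]
E
python3 - <<'E'
from h import *
np.set_printoptions(precision=4,suppress=True)
s=sense(); print(s["ee_rot"],s["time_s"],s["wrist_force"],s["gripper_width"])
for cam in ("top","side","wrist"):
    im=capture(cam); cv2.imwrite(f"pics/{cam}0.png",im)
    for l in ("selector","extractor","lid","jar","tray","clip_stand","pump_bottle","ring_dish"):
        r=recognise(l,cam)
        print(cam,l,[(round(a["confidence"],2),w(cam,a["xyz"])) for a in r[:2]])
print(calibration("top")["cam_to_world"],calibration("side")["cam_to_world"],calibration("wrist")["hand_eye"],calibration("wrist")["fx"])
E
```

```text
[[ 0.9424 -0.3345 -0.0006]
 [-0.3345 -0.9424 -0.0021]
 [ 0.0001  0.0022 -1.    ]] 0.0 [-0.283   0.3331 -0.6114] 1.0023845142360015
top selector [(0.5, array([0.4305, 0.3121, 0.081 ])), (0.5, array([ 0.5944, -0.0508,  0.0138]))]
top extractor [(0.9, array([0.5121, 0.3608, 0.0751])), (0.26, array([ 0.592 , -0.0518,  0.0127]))]
top lid [(0.62, array([ 0.5029, -0.1145,  0.0726])), (0.25, array([ 0.5882, -0.2777,  0.015 ]))]
top jar [(0.61, array([0.4351, 0.3123, 0.0801])), (0.51, array([ 0.4823, -0.1069,  0.0442]))]
top tray [(0.56, array([ 0.5336, -0.1737,  0.0067])), (0.18, array([ 0.5011, -0.116 ,  0.0739]))]
top clip_stand [(0.64, array([ 0.5889, -0.2806,  0.0133])), (0.61, array([0.7596, 0.0015, 0.0431]))]
top pump_bottle [(0.71, array([0.7364, 0.1075, 0.0922])), (0.45, array([ 0.5908, -0.2789,  0.0162]))]
top ring_dish [(0.76, array([ 0.5917, -0.0529,  0.0156]))]
side selector [(0.54, array([0.4336, 0.3068, 0.0857]))]
side extractor [(0.86, array([0.4935, 0.3068, 0.0763]))]
side lid [(0.92, array([ 0.4978, -0.1292,  0.0812]))]
side jar [(0.64, array([ 0.4839, -0.1426,  0.0362]))]
s
[... 194 characters left out ...]
)]
side pump_bottle [(0.92, array([0.7322, 0.0997, 0.067 ]))]
side ring_dish [(0.57, array([ 0.6061, -0.0517,  0.0207]))]
wrist selector []
wrist extractor []
wrist lid []
wrist jar []
wrist tray []
wrist clip_stand []
wrist pump_bottle []
wrist ring_dish []
[[-0.0179 -0.9801  0.1976  0.3127]
 [-0.9998  0.0192  0.0046 -0.0798]
 [-0.0083 -0.1974 -0.9803  1.4637]
 [ 0.      0.      0.      1.    ]] [[ 0.6965 -0.3957  0.5986 -0.0901]
 [-0.7175 -0.3775  0.5854 -0.7502]
 [-0.0057 -0.8372 -0.5469  0.7152]
 [ 0.      0.      0.      1.    ]] [[ 0.001  -0.9655 -0.2606  0.0706]
 [ 1.      0.0011 -0.0003 -0.0004]
 [ 0.0006 -0.2606  0.9655 -0.1627]
 [ 0.      0.      0.      1.    ]] 325.19226210127806
```

```bash
python3 - <<'E'
import cv2
im=cv2.imread("pics/top0.png"); cv2.imwrite("pics/top0b.png",cv2.resize(im,(784,588),interpolation=cv2.INTER_CUBIC))
E
```

```text
(no output)
```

View pics/top0b.png

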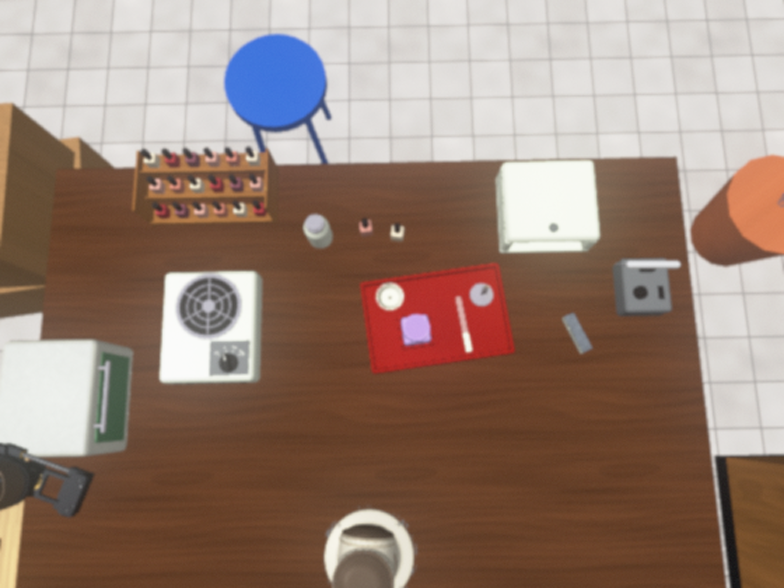

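The top view shows the extractor on the left with its selector at scaled pixel (228,362). The lavender jar is in the tray at (416,330). A white cabinet stands next to the gripper at about (65,395), and I need to steer round it.

```bash
python3 - <<'E'
from h import *
np.set_printoptions(precision=4,suppress=True)
# cabinet edge if top is at various heights
for z in (0,.2,.3): print(z,[ray_z("top",u/1.4,v/1.4,z) for u,v in((131,347),(128,450),(85,490))])
c=calibration("top")
for px in ((228,362),(217,350),(240,352),(165,273),(258,273),(258,380),(162,380)): print(px,ray_z("top",px[0]/1.4,px[1]/1.4,.077))
im=cv2.imread("pics/top0.png"); a=cv2.resize(im[235:275,140:195],None,fx=7,fy=7,interpolation=cv2.INTER_CUBIC)
b=cv2.imread("pics/side0.png"); b=cv2.resize(b,(400,300)); 
o=np.zeros((300,800,3),np.uint8); o[:280,:385]=a; o[:,400:]=b
cv2.imwrite("pics/m1.png",o)
E
```

```text
0 [array([0.4807, 0.5746, 0.    ]), array([0.2385, 0.565 , 0.    ]), array([0.1502, 0.6587, 0.    ])]
0.2 [array([0.4578, 0.4852, 0.2   ]), array([0.2486, 0.4769, 0.2   ]), array([0.1724, 0.5578, 0.2   ])]
0.3 [array([0.4463, 0.4405, 0.3   ]), array([0.2537, 0.4328, 0.3   ]), array([0.1835, 0.5074, 0.3   ])]
(228, 362) [0.4334 0.3155 0.077 ]
(217, 350) [0.4613 0.3418 0.077 ]
(240, 352) [0.4557 0.2888 0.077 ]
(165, 273) [0.6451 0.4719 0.077 ]
(258, 273) [0.6407 0.2526 0.077 ]
(258, 380) [0.3914 0.2458 0.077 ]
(162, 380) [0.3954 0.4643 0.077 ]
```

View pics/m1.png

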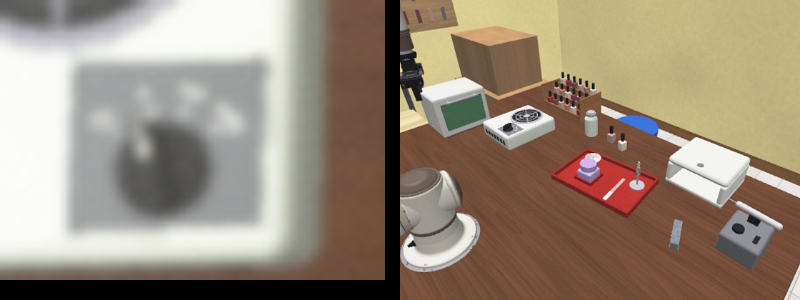

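The pointer aims up and left near the ring mark, so it looks like "off", with the marks arcing to the right of it. In the side view the path over the extractor is clear. I'll move the arm clear of the cabinet first, then over the selector.

Call:
servo_tool(
  deltas=[
    {"tx": 13,"ty": 38,"tz": -10,"claw": 60},
    {"tx": 26,"ty": 76,"tz": -20,"claw": 60},
    {"tx": 40,"ty": 113,"tz": -30,"claw": 60},
    {"tx": 54,"ty": 151,"tz": -40,"claw": 60},
    {"tx": 67,"ty": 188,"tz": -40,"claw": 60},
    {"tx": 97,"ty": 198,"tz": -40,"claw": 60},
    {"tx": 127,"ty": 208,"tz": -40,"claw": 60},
    {"tx": 157,"ty": 218,"tz": -40,"claw": 60},
    {"tx": 188,"ty": 229,"tz": -40,"claw": 60},
    {"tx": 226,"ty": 216,"tz": -40,"claw": 60},
    {"tx": 264,"ty": 202,"tz": -40,"claw": 60},
    {"tx": 303,"ty": 188,"tz": -40,"claw": 60},
  ],
)

```text
schema error: expected keys tx, ty, tz, ax, ay, az, claw
```

```bash
python3 - <<'E'
from h import *
np.set_printoptions(precision=4,suppress=True)
s=sense(); print(s["tcp_pos"],s["ee_rot"],s["joints"],s["wrist_force"])
im=capture("wrist"); cv2.imwrite("pics/w1.png",im)
for l in ("selector","extractor"):
    r=recognise(l,"wrist"); print(l,[(round(a["confidence"],2),w("wrist",a["xyz"])) for a in r[:2]])
# rectified overhead view at z=.077 around the selector
X,Y=np.meshgrid(np.linspace(.50,.37,390),np.linspace(.39,.24,450),indexing="ij")
c=calibration("wrist"); T=np.eye(4);T[:3,:3]=s["ee_rot"];T[:3,3]=s["tcp_pos"];T=np.linalg.inv(T@np.array(c["hand_eye"]))
def rect(z):
    P=np.stack([X,Y,np.full_like(X,z)],-1)@T[:3,:3].T+T[:3,3]
    rho=np.hypot(P[...,0],P[...,1]); th=np.arctan2(rho,P[...,2])
    return cv2.remap(im,(c["cx"]+c["fx"]*th*P[...,0]/rho).astype(np.float32),(c["cy"]+c["fy"]*th*P[...,1]/rho).astype(np.float32),1)
a=rect(.077);b=rect(.109)   # panel, bar top approx
o=np.hstack([a,b])[:, :]; o=cv2.resize(o,(800,347)); cv2.imwrite("pics/w1r.png",o)
E
```

```text
[0.2089 0.589  0.2225] [[ 0.9425 -0.3342  0.    ]
 [-0.3342 -0.9425 -0.0001]
 [ 0.      0.0001 -1.    ]] [ 85.2907  22.0442   0.4516   0.0012 -68.4118 -14.8165] [-0.0362  0.553   0.5917]
selector []
extractor []
```

View pics/w1r.png

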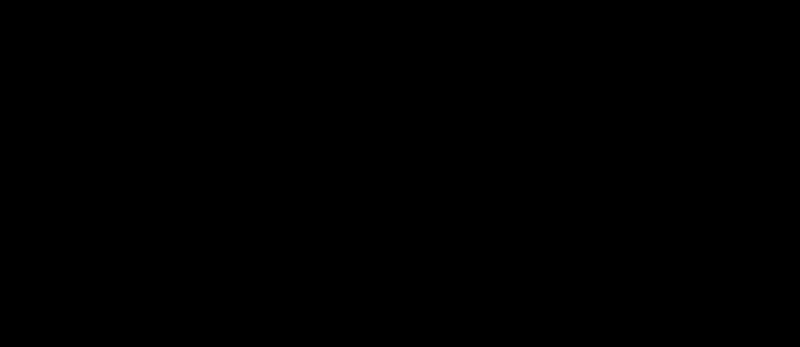

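The call was refused because every row needs all seven keys, so the arm didn't move and the picture is black. I'll send it again in full.

Call:
servo_tool(
  deltas=[
    {"tx": 13,"ty": 38,"tz": -10,"ax": 0,"ay": 0,"az": 0,"claw": 60},
    {"tx": 26,"ty": 76,"tz": -20,"ax": 0,"ay": 0,"az": 0,"claw": 60},
    {"tx": 40,"ty": 113,"tz": -30,"ax": 0,"ay": 0,"az": 0,"claw": 60},
    {"tx": 54,"ty": 151,"tz": -40,"ax": 0,"ay": 0,"az": 0,"claw": 60},
    {"tx": 67,"ty": 188,"tz": -40,"ax": 0,"ay": 0,"az": 0,"claw": 60},
    {"tx": 97,"ty": 198,"tz": -40,"ax": 0,"ay": 0,"az": 0,"claw": 60},
    {"tx": 127,"ty": 208,"tz": -40,"ax": 0,"ay": 0,"az": 0,"claw": 60},
    {"tx": 157,"ty": 218,"tz": -40,"ax": 0,"ay": 0,"az": 0,"claw": 60},
    {"tx": 188,"ty": 229,"tz": -40,"ax": 0,"ay": 0,"az": 0,"claw": 60},
    {"tx": 226,"ty": 216,"tz": -40,"ax": 0,"ay": 0,"az": 0,"claw": 60},
    {"tx": 264,"ty": 202,"tz": -40,"ax": 0,"ay": 0,"az": 0,"claw": 60},
    {"tx": 303,"ty": 188,"tz": -40,"ax": 0,"ay": 0,"az": 0,"claw": 60},
  ],
)

```text
time_s: 2.5
tcp_pos: [0.4333, 0.3099, 0.2633]
ee_rot: [[0.943, -0.334, 0.001], [-0.334, -0.943, 0.001], [0.0, -0.002, -1.0]]
wrist_force: [-0.2, 1.6, 0.3]
gripper_width: 0.688
gripper_force: 0.0
```

```bash
cat >> h.py <<'E'
def rect(im,s,x,y,z,h=.065,n=390):
    "orthographic overhead view (up=+x, left=+y) of plane z centred on x,y"
    X,Y=np.meshgrid(np.linspace(x+h,x-h,n),np.linspace(y+h,y-h,n),indexing="ij")
    c=calibration("wrist"); T=np.eye(4);T[:3,:3]=s["ee_rot"];T[:3,3]=s["tcp_pos"];T=np.linalg.inv(T@np.array(c["hand_eye"]))
    P=np.stack([X,Y,np.full_like(X,z)],-1)@T[:3,:3].T+T[:3,3]
    rho=np.hypot(P[...,0],P[...,1]); th=np.arctan2(rho,P[...,2])
    return cv2.remap(im,(c["cx"]+c["fx"]*th*P[...,0]/rho).astype(np.float32),(c["cy"]+c["fy"]*th*P[...,1]/rho).astype(np.float32),1)
E
python3 - <<'E'
from h import *
np.set_printoptions(precision=4,suppress=True)
s=sense(); print(s["tcp_pos"],s["joints"],s["wrist_force"],s["moment"])
im=capture("wrist"); cv2.imwrite("pics/w1.png",im)
for l in ("selector","extractor"):
    r=recognise(l,"wrist"); print(l,[(round(a["confidence"],2),w("wrist",a["xyz"])) for a in r[:2]])
a=rect(im,s,.433,.31,.077);b=rect(im,s,.433,.31,.109)
cv2.imwrite("pics/w2r.png",np.hstack([a,b]))
E
```

```text
[0.4333 0.3099 0.2633] [ 53.0275  11.3822  -8.6674  -0.0013 -69.852   17.4578] [-0.1649  1.609   0.2581] [0.1988 0.0842 0.0151]
selector [(0.91, array([0.4377, 0.3149, 0.0803]))]
extractor [(0.98, array([0.5223, 0.3536, 0.0732]))]
```

View pics/w2r.png

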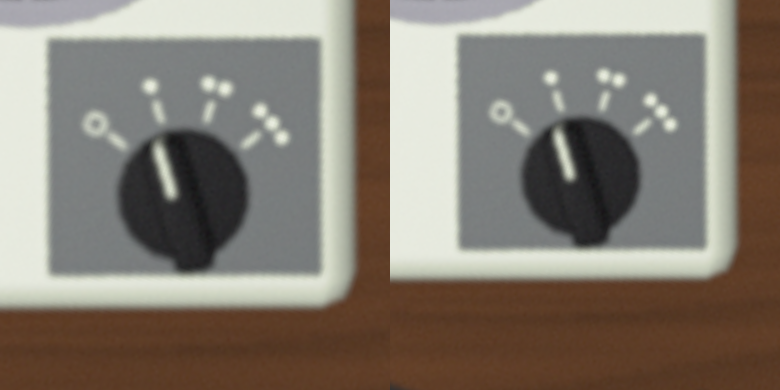

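The rectified view shows the pointer line from (155,140) to (175,197), aimed at the one-dot mark at (150,87). The selector therefore starts at **one dot**, not off as I first read it. The mark circle is centred at (183,194.5), which puts the axis at about (0.433, 0.3135). I'll align the fingers with the bar, which sits at about +17.5°, and descend part-way.

Call:
servo_tool(
  deltas=[
    {"tx": -1,"ty": -3,"tz": 20,"ax": 0,"ay": 0,"az": -0.11,"claw": 40},
    {"tx": -1,"ty": -3,"tz": 45,"ax": 0,"ay": 0,"az": -0.22,"claw": 40},
    {"tx": -1,"ty": -3,"tz": 70,"ax": 0,"ay": 0,"az": -0.33,"claw": 40},
    {"tx": -1,"ty": -3,"tz": 95,"ax": 0,"ay": 0,"az": -0.44,"claw": 40},
    {"tx": -1,"ty": -3,"tz": 115,"ax": 0,"ay": 0,"az": -0.55,"claw": 40},
    {"tx": -1,"ty": -3,"tz": 130,"ax": 0,"ay": 0,"az": -0.645,"claw": 40},
    {"tx": -1,"ty": -3,"tz": 130,"ax": 0,"ay": 0,"az": -0.645,"claw": 40},
  ],
)

```text
time_s: 3.23
tcp_pos: [0.4291, 0.3121, 0.1297]
ee_rot: [[0.953, 0.301, -0.005], [0.301, -0.953, -0.005], [-0.006, 0.003, -1.0]]
wrist_force: [-0.3, 0.4, -0.9]
gripper_width: 0.459
gripper_force: 0.0
```

```bash
python3 - <<'E'
from h import *
np.set_printoptions(precision=4,suppress=True)
s=sense(); im=capture("wrist"); cv2.imwrite("pics/w2.png",im)
r=recognise("selector","wrist"); print([(round(a["confidence"],2),w("wrist",a["xyz"])) for a in r[:2]])
print(s["tcp_pos"],sense()["tcp_pos"])
a=rect(im,s,.433,.3135,.077);b=rect(im,s,.433,.3135,.105)
for q in (a,b): cv2.circle(q,(195,195),2,(0,0,255),-1); cv2.circle(q,(195,195),66,(0,0,255),1)
d=np.array([.954,.301]); 
o=np.hstack([a,b]); cv2.imwrite("pics/w3r.png",o)
E
```

```text
[(0.95, array([0.4406, 0.3193, 0.089 ]))]
[0.4291 0.3121 0.1297] [0.4312 0.314  0.1331]
```

View pics/w3r.png

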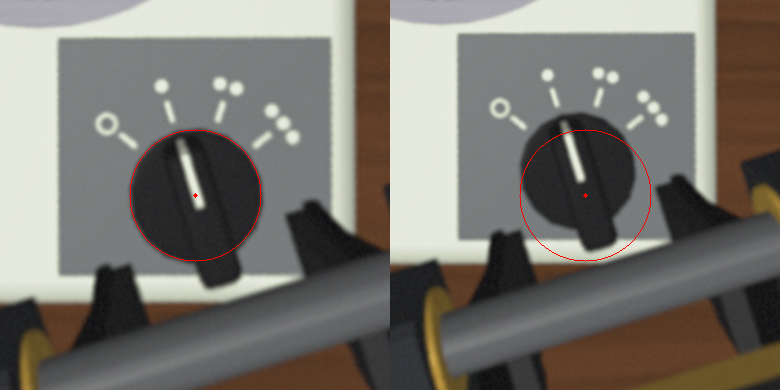

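The wrist view confirms the axis: the skirt matches the circle drawn at (195,195). The bar is at 17.9° and its top is near z = 0.102. I'll descend to about z = 0.087 and close on the bar.

Call:
servo_tool(
  deltas=[
    {"tx": 1.2,"ty": 0.7,"tz": 20,"ax": 0,"ay": 0,"az": -0.005,"claw": 40},
    {"tx": 1.2,"ty": 0.7,"tz": 38,"ax": 0,"ay": 0,"az": -0.005,"claw": 36},
    {"tx": 1.2,"ty": 0.7,"tz": 45.5,"ax": 0,"ay": 0,"az": -0.005,"claw": 30},
    {"tx": 1.2,"ty": 0.7,"tz": 45.5,"ax": 0,"ay": 0,"az": -0.005,"claw": 22},
    {"tx": 1.2,"ty": 0.7,"tz": 45.5,"ax": 0,"ay": 0,"az": -0.005,"claw": 16},
    {"tx": 1.2,"ty": 0.7,"tz": 45.5,"ax": 0,"ay": 0,"az": -0.005,"claw": 12},
    {"tx": 1.2,"ty": 0.7,"tz": 45.5,"ax": 0,"ay": 0,"az": -0.005,"claw": 8},
    {"tx": 1.2,"ty": 0.7,"tz": 45.5,"ax": 0,"ay": 0,"az": -0.005,"claw": 6},
    {"tx": 1.2,"ty": 0.7,"tz": 45.5,"ax": 0,"ay": 0,"az": -0.005,"claw": 6},
  ],
)

```text
time_s: 4.08
tcp_pos: [0.4341, 0.313, 0.0886]
ee_rot: [[0.953, 0.304, 0.002], [0.304, -0.953, -0.0], [0.002, 0.001, -1.0]]
wrist_force: [3.3, -5.0, 2.6]
gripper_width: 0.147
gripper_force: 30.0
```

The bar is gripped at 12.8 mm with low side force. I'll turn it clockwise by 0.6 rad, which is positive az with the tool pointing down.

Call:
servo_tool(
  deltas=[
    {"tx": 0,"ty": 0,"tz": 0,"ax": 0,"ay": 0,"az": 0.1,"claw": 6},
    {"tx": 0,"ty": 0,"tz": 0,"ax": 0,"ay": 0,"az": 0.2,"claw": 6},
    {"tx": 0,"ty": 0,"tz": 0,"ax": 0,"ay": 0,"az": 0.3,"claw": 6},
    {"tx": 0,"ty": 0,"tz": 0,"ax": 0,"ay": 0,"az": 0.4,"claw": 6},
    {"tx": 0,"ty": 0,"tz": 0,"ax": 0,"ay": 0,"az": 0.5,"claw": 6},
    {"tx": 0,"ty": 0,"tz": 0,"ax": 0,"ay": 0,"az": 0.61,"claw": 6},
    {"tx": 0,"ty": 0,"tz": 0,"ax": 0,"ay": 0,"az": 0.61,"claw": 6},
    {"tx": 0,"ty": 0,"tz": 0,"ax": 0,"ay": 0,"az": 0.61,"claw": 6},
  ],
)

```text
time_s: 4.75
tcp_pos: [0.4341, 0.3129, 0.0886]
ee_rot: [[0.955, -0.296, 0.002], [-0.296, -0.955, -0.0], [0.002, -0.0, -1.0]]
wrist_force: [3.7, -3.8, 2.6]
gripper_width: 0.144
gripper_force: 30.0
```

Call:
servo_tool(
  deltas=[
    {"tx": 0,"ty": 0,"tz": 0,"ax": 0,"ay": 0,"az": 0,"claw": 24},
    {"tx": 0,"ty": 0,"tz": 0,"ax": 0,"ay": 0,"az": 0,"claw": 36},
    {"tx": 0,"ty": 0,"tz": 0,"ax": 0,"ay": 0,"az": 0,"claw": 40},
    {"tx": 0,"ty": 0,"tz": -10,"ax": 0,"ay": 0,"az": 0,"claw": 40},
    {"tx": 0,"ty": 0,"tz": -30,"ax": 0,"ay": 0,"az": 0,"claw": 40},
    {"tx": 0,"ty": 0,"tz": -60,"ax": 0,"ay": 0,"az": 0,"claw": 60},
    {"tx": 0,"ty": 0,"tz": -95,"ax": 0,"ay": 0,"az": 0,"claw": 80},
    {"tx": 0,"ty": 0,"tz": -130,"ax": 0,"ay": 0,"az": 0,"claw": 87},
    {"tx": 0,"ty": 0,"tz": -165,"ax": 0,"ay": 0,"az": 0,"claw": 87},
  ],
)

```text
time_s: 5.5
tcp_pos: [0.4327, 0.3134, 0.2546]
ee_rot: [[0.955, -0.296, 0.0], [-0.296, -0.955, 0.001], [0.0, -0.001, -1.0]]
wrist_force: [1.2, 0.7, -0.7]
gripper_width: 0.681
gripper_force: 0.0
```

```bash
python3 - <<'E'
from h import *
np.set_printoptions(precision=4,suppress=True)
s=sense(); im=capture("wrist"); cv2.imwrite("pics/w4.png",im)
print(s["tcp_pos"],s["ee_rot"],s["joints"],s["wrist_force"])
a=rect(im,s,.433,.3135,.077,.05,300)
# jar from all fixed views
for cam in("top","side"):
    capture(cam)
    for l in("lid","jar"):
        for r in trace(l,cam)[:2]:
            m=r["mask"]; v,u=np.nonzero(m); (c,wh,an)=cv2.minAreaRect(np.c_[u,v].astype(np.float32))
            print(cam,l,round(r["confidence"],2),m.sum(),c,wh,an,ray_z(cam,*c,.078))
t=cv2.imread("pics/top0.png")[180:270,250:370]; t=cv2.resize(t,(400,300),interpolation=cv2.INTER_CUBIC)
cv2.imwrite("pics/m4.png",np.hstack([a,t]))
E
```

```text
[0.4327 0.3134 0.2546] [[ 0.9552 -0.2959  0.0005]
 [-0.2959 -0.9552  0.0007]
 [ 0.0002 -0.0008 -1.    ]] [ 53.3177  11.8689  -9.2984  -0.0031 -68.7841  19.469 ] [ 1.2346  0.6867 -0.6869]
top lid 0.76 276 (297.0, 234.5) (17.0, 18.0) 90.0 [ 0.5026 -0.115   0.078 ]
top jar 0.73 84 (261.0, 162.0) (10.0, 8.0) 90.0 [ 0.7484 -0.0009  0.078 ]
top jar 0.17 263 (278.0, 211.5) (17.0, 18.0) 90.0 [ 0.5792 -0.055   0.078 ]
side lid 0.79 411 (263.5, 231.0) (20.0, 23.0) 90.0 [ 0.4965 -0.1296  0.078 ]
side lid 0.53 619 (267.1189880371094, 173.02239990234375) (38.22803497314453, 18.4387149810791) 86.633544921875 [0.7231 0.0853 0.078 ]
side jar 0.78 323 (264.29876708984375, 244.53343200683594) (17.138233184814453, 30.58287811279297) 85.76361083984375 [ 0.4588 -0.1711  0.078 ]
side jar 0.54 222 (300.0000305175781, 265.0000305175781) (5.656853675842285, 41.01219177246094) 45.0 [ 0.463  -0.2851  0.078 ]
```

View pics/m4.png

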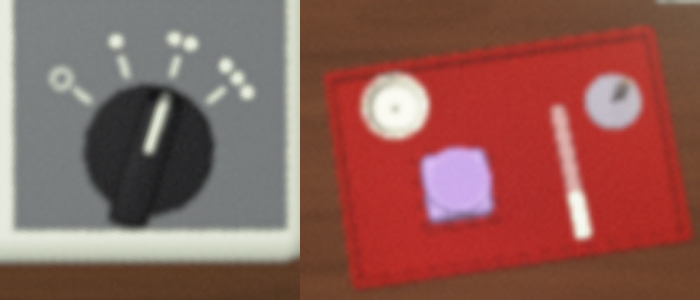

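The white line now aims at the two-dot mark, from (148,152) to (165,97) with the mark at (182,41), so the selector is at two dots. The crop of the first top view shows the lid at (460,182) and the tray yawed by about 8°. Next I'll fly over the jar, yawing to about -60° so there is room for the counter-clockwise turn.

Call:
servo_tool(
  deltas=[
    {"tx": 16,"ty": 32,"tz": 3,"ax": 0,"ay": 0,"az": 0.08,"claw": 87},
    {"tx": 32,"ty": 65,"tz": 6,"ax": 0,"ay": 0,"az": 0.16,"claw": 87},
    {"tx": 48,"ty": 98,"tz": 9,"ax": 0,"ay": 0,"az": 0.24,"claw": 87},
    {"tx": 64,"ty": 130,"tz": 12,"ax": 0,"ay": 0,"az": 0.32,"claw": 87},
    {"tx": 80,"ty": 163,"tz": 15,"ax": 0,"ay": 0,"az": 0.4,"claw": 87},
    {"tx": 96,"ty": 196,"tz": 18,"ax": 0,"ay": 0,"az": 0.48,"claw": 87},
    {"tx": 112,"ty": 228,"tz": 21,"ax": 0,"ay": 0,"az": 0.56,"claw": 87},
    {"tx": 128,"ty": 261,"tz": 24,"ax": 0,"ay": 0,"az": 0.64,"claw": 87},
    {"tx": 144,"ty": 294,"tz": 27,"ax": 0,"ay": 0,"az": 0.7,"claw": 87},
    {"tx": 160,"ty": 326,"tz": 30,"ax": 0,"ay": 0,"az": 0.75,"claw": 87},
    {"tx": 176,"ty": 358,"tz": 30,"ax": 0,"ay": 0,"az": 0.75,"claw": 87},
    {"tx": 190,"ty": 388,"tz": 30,"ax": 0,"ay": 0,"az": 0.75,"claw": 87},
  ],
)

```text
time_s: 6.85
tcp_pos: [0.4988, -0.1154, 0.2205]
ee_rot: [[0.496, -0.868, -0.003], [-0.868, -0.497, -0.0], [-0.001, 0.003, -1.0]]
wrist_force: [0.8, -0.4, 0.1]
gripper_width: 1.001
gripper_force: 0.0
```

Call:
servo_tool(
  deltas=[
    {"tx": 0,"ty": 0,"tz": 0,"ax": 0,"ay": 0,"az": 0,"claw": 87},
    {"tx": 0,"ty": 0,"tz": 0,"ax": 0,"ay": 0,"az": 0,"claw": 87},
    {"tx": 0,"ty": 0,"tz": 0,"ax": 0,"ay": 0,"az": 0,"claw": 87},
  ],
)

```text
time_s: 7.1
tcp_pos: [0.4989, -0.1134, 0.221]
ee_rot: [[0.496, -0.868, -0.002], [-0.868, -0.496, 0.0], [-0.001, 0.002, -1.0]]
wrist_force: [-0.3, -0.1, 0.2]
gripper_width: 1.002
gripper_force: 0.0
```

```bash
python3 - <<'E'
from h import *
np.set_printoptions(precision=4,suppress=True)
s=sense(); im=capture("wrist"); cv2.imwrite("pics/w5.png",im)
print(s["tcp_pos"],s["ee_rot"],s["joints"],s["wrist_force"],s["moment"],s["gripper_width"])
for l in("lid","jar"):
    print(l,[(round(a["confidence"],2),w("wrist",a["xyz"])) for a in recognise(l,"wrist")[:2]])
    for k in trace(l,"wrist")[:1]:
        m=k["mask"]; v,u=np.nonzero(m); print(m.sum(),[ray_z("wrist",u.mean(),v.mean(),z)[:2] for z in (.064,.076)])
        cv2.imwrite(f"pics/mask_{l}.png",m*255)
cx,cy=.503,-.115
a=rect(im,s,cx,cy,.076);b=rect(im,s,cx,cy,.048)
for q in (a,b): cv2.circle(q,(195,195),93,(0,0,255),1)
cv2.imwrite("pics/w5r.png",np.hstack([a,b]))
E
```

```text
[ 0.4989 -0.1134  0.221 ] [[ 0.4964 -0.8681 -0.0024]
 [-0.8681 -0.4964  0.0001]
 [-0.0013  0.002  -1.    ]] [  5.3845  11.1219 -15.2579  -0.0199 -63.7561  24.3835] [-0.3106 -0.0809  0.1784] [ 0.1656  0.0459 -0.0006] 1.0020925094105047
lid [(0.57, array([ 0.5083, -0.1171,  0.0772]))]
3204 [array([ 0.5075, -0.114 ]), array([ 0.5085, -0.1162])]
jar [(0.65, array([ 0.5257, -0.138 ,  0.0513]))]
590 [array([ 0.516 , -0.1404]), array([ 0.5167, -0.1416])][ WARN:0@1.207] global loadsave.cpp:1063 imwrite_ Unsupported depth image for selected encoder is fallbacked to CV_8U.
```

View pics/w5r.png

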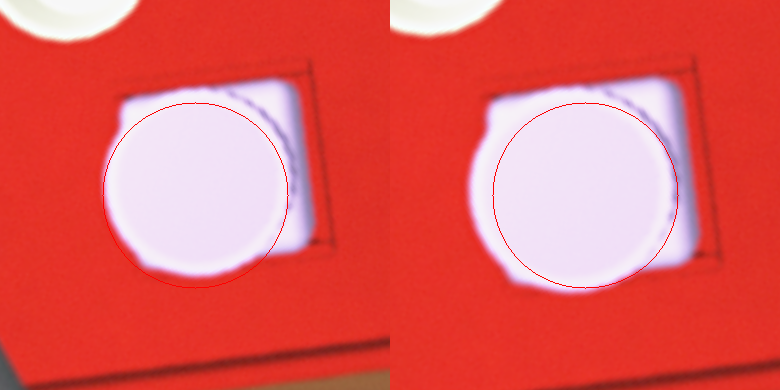

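The left edge of the lid's top disc is at column 103 and its lower edge at row 276. With a 93 px radius, that puts its centre at (196,183), or about (0.507, -0.1155). I'll descend to just above the lid and re-measure from the nearer view.

Call:
servo_tool(
  deltas=[
    {"tx": 2,"ty": -2,"tz": 30,"ax": 0,"ay": 0,"az": 0,"claw": 87},
    {"tx": 5.7,"ty": -5.8,"tz": 65,"ax": 0,"ay": 0,"az": 0,"claw": 87},
    {"tx": 5.7,"ty": -5.8,"tz": 95,"ax": 0,"ay": 0,"az": 0,"claw": 87},
    {"tx": 5.7,"ty": -5.8,"tz": 113,"ax": 0,"ay": 0,"az": 0,"claw": 87},
    {"tx": 5.7,"ty": -5.8,"tz": 113,"ax": 0,"ay": 0,"az": 0,"claw": 87},
    {"tx": 5.7,"ty": -5.8,"tz": 113,"ax": 0,"ay": 0,"az": 0,"claw": 87},
  ],
)

```text
time_s: 7.85
tcp_pos: [0.5073, -0.1151, 0.1088]
ee_rot: [[0.498, -0.867, -0.002], [-0.867, -0.498, -0.001], [-0.0, 0.002, -1.0]]
wrist_force: [0.3, -0.3, 0.5]
gripper_width: 1.002
gripper_force: 0.0
```

```bash
python3 - <<'E'
from h import *
np.set_printoptions(precision=4,suppress=True)
s=sense(); im=capture("wrist"); cv2.imwrite("pics/w6.png",im)
print(s["tcp_pos"],s["wrist_force"])
cx,cy=.507,-.1155
a=rect(im,s,cx,cy,.076,.05,300);b=rect(im,s,cx,cy,.052,.06,300)
cv2.circle(a,(150,150),93,(0,0,255),1);cv2.circle(b,(150,150),78,(0,0,255),1)
cv2.imwrite("pics/w6r.png",np.hstack([a,b]))
E
```

```text
[ 0.5073 -0.1151  0.1088] [ 0.2915 -0.2747  0.536 ]
```

View pics/w6r.png

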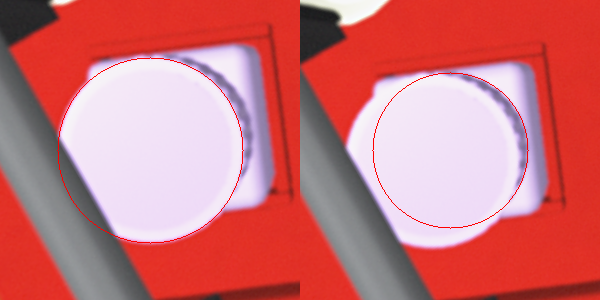

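The circle fits the lid's outline, so the centre is (0.507, -0.1155). I'll descend until the fingertips are about 5 mm above the jar's shoulder, then close.

Call:
servo_tool(
  deltas=[
    {"tx": 0,"ty": 0,"tz": 20,"ax": 0,"ay": 0,"az": 0,"claw": 87},
    {"tx": 0,"ty": 0,"tz": 40,"ax": 0,"ay": 0,"az": 0,"claw": 87},
    {"tx": 0,"ty": 0,"tz": 52,"ax": 0,"ay": 0,"az": 0,"claw": 87},
    {"tx": 0,"ty": 0,"tz": 55.5,"ax": 0,"ay": 0,"az": 0,"claw": 84},
    {"tx": 0,"ty": 0,"tz": 55.5,"ax": 0,"ay": 0,"az": 0,"claw": 76},
    {"tx": 0,"ty": 0,"tz": 55.5,"ax": 0,"ay": 0,"az": 0,"claw": 68},
    {"tx": 0,"ty": 0,"tz": 55.5,"ax": 0,"ay": 0,"az": 0,"claw": 62},
    {"tx": 0,"ty": 0,"tz": 55.5,"ax": 0,"ay": 0,"az": 0,"claw": 56},
    {"tx": 0,"ty": 0,"tz": 55.5,"ax": 0,"ay": 0,"az": 0,"claw": 50},
    {"tx": 0,"ty": 0,"tz": 55.5,"ax": 0,"ay": 0,"az": 0,"claw": 50},
    {"tx": 0,"ty": 0,"tz": 55.5,"ax": 0,"ay": 0,"az": 0,"claw": 50},
  ],
)

```text
time_s: 8.82
tcp_pos: [0.5076, -0.1157, 0.0546]
ee_rot: [[0.497, -0.868, 0.001], [-0.868, -0.497, -0.0], [0.001, -0.0, -1.0]]
wrist_force: [-1.8, -0.0, 6.0]
gripper_width: 0.704
gripper_force: 30.0
```

The lid is held at 61.2 mm. I'll turn counter-clockwise (negative az) while following the thread's rise, in stages so I can check the forces.

Call:
servo_tool(
  deltas=[
    {"tx": 0,"ty": 0,"tz": 0,"ax": 0,"ay": 0,"az": -0.06,"claw": 50},
    {"tx": 0,"ty": 0,"tz": -0.1,"ax": 0,"ay": 0,"az": -0.12,"claw": 50},
    {"tx": 0,"ty": 0,"tz": -0.2,"ax": 0,"ay": 0,"az": -0.18,"claw": 50},
    {"tx": 0,"ty": 0,"tz": -0.3,"ax": 0,"ay": 0,"az": -0.24,"claw": 50},
    {"tx": 0,"ty": 0,"tz": -0.4,"ax": 0,"ay": 0,"az": -0.3,"claw": 50},
    {"tx": 0,"ty": 0,"tz": -0.5,"ax": 0,"ay": 0,"az": -0.36,"claw": 50},
  ],
)

```text
time_s: 9.32
tcp_pos: [0.5077, -0.1155, 0.0549]
ee_rot: [[0.771, -0.637, 0.001], [-0.637, -0.771, 0.001], [0.001, -0.001, -1.0]]
wrist_force: [-0.2, 0.6, 4.5]
gripper_width: 0.704
gripper_force: 30.0
```

```bash
python3 -c "
from h import *
s=sense(); print(s['tcp_pos'],s['wrist_force'],s['moment'],s['joints'][5],s['gripper_width'])
im=capture('wrist'); cv2.imwrite('pics/w7.png',im)
cv2.imwrite('pics/w7r.png',np.hstack([rect(im,s,.507,-.1155,.048,.05,300),rect(cv2.imread('pics/w6.png'),s,.507,-.1155,.048,.05,300)]))"
```

```text
[ 0.50773082 -0.11549762  0.05486891] [-0.19236764  0.58701218  4.46713984] [ 0.02504642  0.36851989 -0.70677954] 45.39098881004514 0.7035261657476909
```

The resisting moment is 0.7 N·m, a bit above the quoted range. Before going on I'll check for slip by seeing whether the knurl pattern stays fixed in the wrist image over a small further turn.

Call:
servo_tool(
  deltas=[
    {"tx": 0,"ty": 0,"tz": -0.1,"ax": 0,"ay": 0,"az": -0.04,"claw": 50},
    {"tx": 0,"ty": 0,"tz": -0.1,"ax": 0,"ay": 0,"az": -0.04,"claw": 50},
  ],
)

```text
time_s: 9.53
tcp_pos: [0.5078, -0.1155, 0.0549]
ee_rot: [[0.796, -0.606, 0.001], [-0.606, -0.796, -0.0], [0.001, -0.001, -1.0]]
wrist_force: [-2.0, 0.8, 6.0]
gripper_width: 0.708
gripper_force: 30.0
```

```bash
python3 - <<'E'
from h import *
s=sense(); print(s['tcp_pos'],s['wrist_force'],s['moment'],s['joints'][5],s['gripper_width'])
im=capture('wrist'); cv2.imwrite('pics/w8.png',im); p=cv2.imread('pics/w7.png')
r=trace("lid","wrist"); v,u=np.nonzero(r[0]["mask"]); print(r[0]["confidence"],u.min(),u.max(),v.min(),v.max())
x0,x1,y0,y1=u.min()-20,u.max()+20,max(v.min()-20,0),v.max()+15
f=lambda q:cv2.resize(q[y0:y1,x0:x1],(395,400),interpolation=cv2.INTER_CUBIC)
cv2.imwrite('pics/w8c.png',np.hstack([f(p),f(im)]))
E
```

```text
[ 0.5077923  -0.11551077  0.0549056 ] [-2.03572134  0.82048722  5.97480693] [ 0.1664661   0.58184562 -0.01366439] 47.637688582893965 0.7077616663124427
0.58 0 20 384 419Traceback (most recent call last):
  File "<stdin>", line 7, in <module>
  File "<stdin>", line 6, in <lambda>
cv2.error: OpenCV(4.12.0) /io/opencv/modules/imgproc/src/resize.cpp:4208: error: (-215:Assertion failed) !ssize.empty() in function 'resize'
```

```bash
python3 - <<'E'
from h import *
c=calibration("wrist"); Ti=np.linalg.inv(np.array(c["hand_eye"])); q=(Ti@np.r_[0,0,-.02,1])[:3]
rho=np.hypot(*q[:2]); t=np.arctan2(rho,q[2]); u=int(c["cx"]+c["fx"]*t*q[0]/rho); v=int(c["cy"]+c["fy"]*t*q[1]/rho); print(u,v)
f=lambda n:cv2.resize(cv2.imread(f"pics/{n}.png")[max(v-110,0):v+60,u-85:u+85],(395,395),interpolation=cv2.INTER_CUBIC)
cv2.imwrite('pics/w8c.png',np.hstack([f("w7"),f("w8")]))
E
```

```text
283 269
```

View pics/w8c.png

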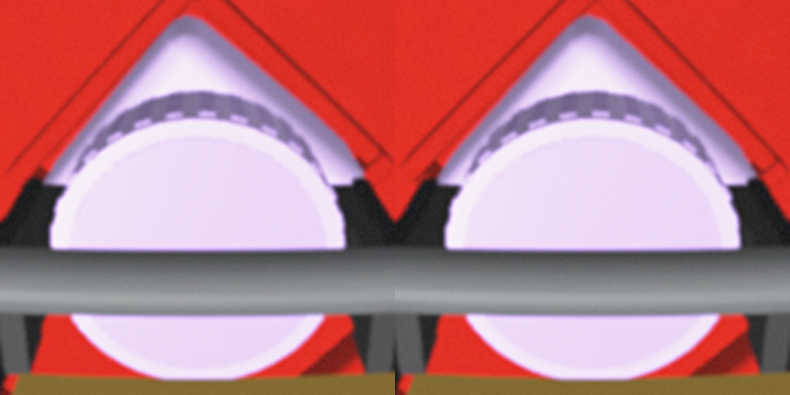

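In both frames the knurl dashes along the lid's rim sit in about the same places, near (122,133) and (515,135), while the jar's corner shifts from (185,15) to (590,15). I'll check the slip numerically.

```bash
cat >> h.py <<'E'
def knurl(n):
    "unrolled lid-side band in the gripper's own frame"
    s={"ee_rot":np.diag([1.,-1,-1]),"tcp_pos":np.array([0,0,.0549])}
    r=rect(cv2.cvtColor(cv2.imread(f"pics/{n}.png"),cv2.COLOR_BGR2GRAY),s,0,0,.070,.05,600)
    p=cv2.warpPolar(r,(300,3600),(299.5,299.5),300,cv2.INTER_LINEAR)
    return np.float32(p)   # rows: angle, 0.1 deg; from image right (-y), image-clockwise
def slip(a,b):
    A,B=knurl(a),knurl(b); out=[]
    sec=slice(2350,3050)   # image up = tool +x, the side the camera sees (270 deg)
    for rr in ((186,196),(196,206),(206,216)):
        p=A[sec,rr[0]:rr[1]].mean(1);q=B[sec,rr[0]:rr[1]].mean(1)
        hp=lambda x:x-cv2.GaussianBlur(x.reshape(-1,1),(1,301),0).ravel()
        p,q=hp(p),hp(q); L=range(-70,71)
        cc=[np.corrcoef(p[70:-70],q[70+l:len(q)-70+l])[0,1] for l in L]; k=int(np.argmax(cc)); out.append((L[k]/10,round(cc[k],2),round(cc[70],2)))
    f=np.abs(np.fft.rfft(p)); return out,"period deg",70/ (1+np.argmax(f[1:]))
E
python3 -c "
from h import *
print(slip('w7','w8'))"
```

```text
([(-0.3, np.float64(0.98), np.float64(0.96)), (-0.3, np.float64(0.99), np.float64(0.97)), (0.0, np.float64(0.96), np.float64(0.96))], 'period deg', np.float64(35.0))
```

The slip is under 0.3° for a 2.3° turn, so the lid is turning with the gripper. I'll continue.

Call:
servo_tool(
  deltas=[
    {"tx": 0,"ty": 0,"tz": -0.1,"ax": 0,"ay": 0,"az": -0.06,"claw": 50},
    {"tx": 0,"ty": 0,"tz": -0.3,"ax": 0,"ay": 0,"az": -0.12,"claw": 50},
    {"tx": 0,"ty": 0,"tz": -0.4,"ax": 0,"ay": 0,"az": -0.18,"claw": 50},
    {"tx": 0,"ty": 0,"tz": -0.6,"ax": 0,"ay": 0,"az": -0.24,"claw": 50},
    {"tx": 0,"ty": 0,"tz": -0.7,"ax": 0,"ay": 0,"az": -0.3,"claw": 50},
    {"tx": 0,"ty": 0,"tz": -0.9,"ax": 0,"ay": 0,"az": -0.36,"claw": 50},
    {"tx": 0,"ty": 0,"tz": -1.0,"ax": 0,"ay": 0,"az": -0.42,"claw": 50},
    {"tx": 0,"ty": 0,"tz": -1.2,"ax": 0,"ay": 0,"az": -0.48,"claw": 50},
    {"tx": 0,"ty": 0,"tz": -1.3,"ax": 0,"ay": 0,"az": -0.54,"claw": 50},
    {"tx": 0,"ty": 0,"tz": -1.5,"ax": 0,"ay": 0,"az": -0.6,"claw": 50},
  ],
)

```text
time_s: 10.47
tcp_pos: [0.5076, -0.1153, 0.0562]
ee_rot: [[0.999, -0.049, 0.001], [-0.049, -0.999, 0.0], [0.001, -0.0, -1.0]]
wrist_force: [-1.5, 1.2, 3.5]
gripper_width: 0.704
gripper_force: 30.0
```

```bash
python3 -c "
from h import *
s=sense(); print(s['tcp_pos'],s['wrist_force'],s['moment'],s['joints'][5],s['gripper_width'])
im=capture('wrist'); cv2.imwrite('pics/w9.png',im); print(slip('w8','w9'))"
```

```text
[ 0.50759053 -0.11532296  0.05622725] [-1.53481087  1.23560313  3.4992507 ] [ 0.09998967  0.4035204  -0.05694534] 82.10822402025563 0.7039552928262585
([(0.2, np.float64(0.77), np.float64(0.76)), (0.2, np.float64(0.93), np.float64(0.92)), (-0.1, np.float64(0.91), np.float64(0.91))], 'period deg', np.float64(10.0))
```

Call:
servo_tool(
  deltas=[
    {"tx": 0,"ty": 0,"tz": -0.1,"ax": 0,"ay": 0,"az": -0.06,"claw": 50},
    {"tx": 0,"ty": 0,"tz": -0.3,"ax": 0,"ay": 0,"az": -0.12,"claw": 50},
    {"tx": 0,"ty": 0,"tz": -0.4,"ax": 0,"ay": 0,"az": -0.18,"claw": 50},
  ],
)

```text
time_s: 10.77
tcp_pos: [0.5075, -0.1155, 0.0562]
ee_rot: [[0.992, 0.13, 0.0], [0.13, -0.992, -0.0], [0.0, 0.0, -1.0]]
wrist_force: [-1.6, -0.6, 3.0]
gripper_width: 0.701
gripper_force: 30.0
```

```bash
python3 -c "
from h import *
s=sense(); print(s['tcp_pos'],s['wrist_force'],s['moment'],s['joints'][5],s['gripper_width'])
im=capture('wrist'); cv2.imwrite('pics/w10.png',im); print(slip('w9','w10'),slip('w8','w10'))
S=[]
for n in ('w6','w10'):
    pass
capture('side')
for l in('lid','jar'):
    r=trace(l,'side')
    for k in r[:1]: v,u=np.nonzero(k['mask']); print(l,k['confidence'],u.min(),u.max(),v.min(),v.max(),len(u))
"
```

```text
[ 0.50747143 -0.11554867  0.05624736] [-1.6060661  -0.58221395  3.02349768] [-0.15628762  0.28504644 -0.05215265] 92.38061937963654 0.7011232331984072
([(0.0, np.float64(0.95), np.float64(0.95)), (0.1, np.float64(0.98), np.float64(0.98)), (0.0, np.float64(0.96), np.float64(0.96))], 'period deg', np.float64(10.0)) ([(-0.2, np.float64(0.6), np.float64(0.59)), (0.4, np.float64(0.88), np.float64(0.86)), (0.0, np.float64(0.88), np.float64(0.88))], 'period deg', np.float64(10.0))
lid 0.53 252 270 221 241 339
jar 0.87 249 279 237 254 333
```

There's no slip and the jar is unmoved. I'll finish the turn to about 1.57 rad in total.

Call:
servo_tool(
  deltas=[
    {"tx": 0,"ty": 0,"tz": -0.1,"ax": 0,"ay": 0,"az": -0.06,"claw": 50},
    {"tx": 0,"ty": 0,"tz": -0.3,"ax": 0,"ay": 0,"az": -0.12,"claw": 50},
    {"tx": 0,"ty": 0,"tz": -0.4,"ax": 0,"ay": 0,"az": -0.18,"claw": 50},
    {"tx": 0,"ty": 0,"tz": -0.5,"ax": 0,"ay": 0,"az": -0.24,"claw": 50},
    {"tx": 0,"ty": 0,"tz": -0.5,"ax": 0,"ay": 0,"az": -0.3,"claw": 50},
    {"tx": 0,"ty": 0,"tz": -0.5,"ax": 0,"ay": 0,"az": -0.36,"claw": 50},
    {"tx": 0,"ty": 0,"tz": -0.5,"ax": 0,"ay": 0,"az": -0.39,"claw": 50},
    {"tx": 0,"ty": 0,"tz": -0.5,"ax": 0,"ay": 0,"az": -0.39,"claw": 50},
  ],
)

```text
time_s: 11.63
tcp_pos: [0.5069, -0.1157, 0.0563]
ee_rot: [[0.869, 0.495, -0.001], [0.495, -0.869, -0.0], [-0.001, -0.0, -1.0]]
wrist_force: [-1.1, -0.5, 1.5]
gripper_width: 0.707
gripper_force: 30.0
```

```bash
cat > st.py <<'E'
from h import *
import sys
def jar_corner(n,s):
    "jar top-shoulder view, rectified"
    return rect(cv2.imread(f"pics/{n}.png"),s,.507,-.1155,.048,.06,360)
s=sense(); print(np.round(s['tcp_pos'],4),np.round(s['wrist_force'],2),np.round(s['moment'],2),round(s['joints'][5],1),s['gripper_width'],"yaw",np.degrees(np.arctan2(s['ee_rot'][1][0],s['ee_rot'][0][0])))
n=sys.argv[1]; im=capture('wrist'); cv2.imwrite(f'pics/{n}.png',im)
if len(sys.argv)>2: print(slip(sys.argv[2],n))
side=capture('side'); cv2.imwrite(f'pics/{n}s.png',side)
for l in('lid','jar'):
    for k in trace(l,'side')[:1]: v,u=np.nonzero(k['mask']); print(l,k['confidence'],u.min(),u.max(),v.min(),v.max(),len(u),u.mean(),v.mean())
E
python3 st.py w11 w10
```

```text
[ 0.5069 -0.1157  0.0563] [-1.1  -0.5   1.45] [-0.44  0.31  0.04] 114.6 0.7068600159834905 yaw 29.653491610412374
([(-0.4, np.float64(0.87), np.float64(0.83)), (-0.1, np.float64(0.94), np.float64(0.94)), (0.0, np.float64(0.93), np.float64(0.93))], 'period deg', np.float64(10.0))
lid 0.57 251 273 221 242 432 262.32175925925924 231.25694444444446
jar 0.8 249 279 237 253 319 263.3918495297806 244.78996865203763
```

The turn totals 89.7° with no slip and the jar still in place. Next is a small 5 mm test lift, well inside the 14 mm walls, to check that only the lid comes up.

Call:
servo_tool(
  deltas=[
    {"tx": 0,"ty": 0,"tz": -1,"ax": 0,"ay": 0,"az": 0,"claw": 50},
    {"tx": 0,"ty": 0,"tz": -2,"ax": 0,"ay": 0,"az": 0,"claw": 50},
    {"tx": 0,"ty": 0,"tz": -3,"ax": 0,"ay": 0,"az": 0,"claw": 50},
    {"tx": 0,"ty": 0,"tz": -4,"ax": 0,"ay": 0,"az": 0,"claw": 50},
    {"tx": 0,"ty": 0,"tz": -5,"ax": 0,"ay": 0,"az": 0,"claw": 50},
    {"tx": 0,"ty": 0,"tz": -5,"ax": 0,"ay": 0,"az": 0,"claw": 50},
    {"tx": 0,"ty": 0,"tz": -5,"ax": 0,"ay": 0,"az": 0,"claw": 50},
  ],
)

```text
time_s: 12.42
tcp_pos: [0.5075, -0.1155, 0.0617]
ee_rot: [[0.868, 0.496, 0.0], [0.496, -0.868, 0.0], [0.0, 0.0, -1.0]]
wrist_force: [-0.3, -0.9, -0.9]
gripper_width: 0.701
gripper_force: 30.0
```

```bash
python3 st.py w12 w11; python3 - <<'E'
from h import *
c=calibration("wrist"); u,v=283,269
f=lambda n:cv2.resize(cv2.imread(f"pics/{n}.png")[v-110:v+20,u-85:u+85],(395,302),interpolation=cv2.INTER_CUBIC)
g=lambda n:cv2.resize(cv2.imread(f"pics/{n}s.png")[200:270,225:310],(395,298),interpolation=cv2.INTER_CUBIC)
cv2.imwrite('pics/c12.png',np.vstack([np.hstack([f("w11"),f("w12")]),np.hstack([g("w11"),g("w12")])]))
E
```

```text
[ 0.5075 -0.1155  0.0617] [-0.33 -0.91 -0.92] [-0.28  0.03 -0.02] 114.7 0.70073676093513 yaw 29.75135330676775
([(0.0, np.float64(0.97), np.float64(0.97)), (0.0, np.float64(1.0), np.float64(1.0)), (0.0, np.float64(0.99), np.float64(0.99))], 'period deg', np.float64(10.0))
lid 0.59 252 274 219 239 421 263.0570071258907 229.2209026128266
jar 0.66 248 279 236 255 435 263.91954022988506 244.60229885057473
```

The wrist force of -0.9 N matches the lid's weight alone. In the side view the lid's mask rose by 2 px while the jar's did not, so the threads are free. I'll lift to the final height: the lid's lower edge at z of about 0.090, with the rim at 0.070.

Call:
servo_tool(
  deltas=[
    {"tx": 0,"ty": 0,"tz": -2,"ax": 0,"ay": 0,"az": 0,"claw": 50},
    {"tx": 0,"ty": 0,"tz": -5,"ax": 0,"ay": 0,"az": 0,"claw": 50},
    {"tx": 0,"ty": 0,"tz": -9,"ax": 0,"ay": 0,"az": 0,"claw": 50},
    {"tx": 0,"ty": 0,"tz": -14,"ax": 0,"ay": 0,"az": 0,"claw": 50},
    {"tx": 0,"ty": 0,"tz": -19,"ax": 0,"ay": 0,"az": 0,"claw": 50},
    {"tx": 0,"ty": 0,"tz": -24,"ax": 0,"ay": 0,"az": 0,"claw": 50},
    {"tx": 0,"ty": 0,"tz": -28,"ax": 0,"ay": 0,"az": 0,"claw": 50},
    {"tx": 0,"ty": 0,"tz": -30.5,"ax": 0,"ay": 0,"az": 0,"claw": 50},
    {"tx": 0,"ty": 0,"tz": -30.5,"ax": 0,"ay": 0,"az": 0,"claw": 50},
    {"tx": 0,"ty": 0,"tz": -30.5,"ax": 0,"ay": 0,"az": 0,"claw": 50},
    {"tx": 0,"ty": 0,"tz": -30.5,"ax": 0,"ay": 0,"az": 0,"claw": 50},
  ],
)

```text
time_s: 13.53
tcp_pos: [0.5072, -0.1155, 0.0918]
ee_rot: [[0.868, 0.496, -0.001], [0.496, -0.868, 0.0], [-0.0, -0.0, -1.0]]
wrist_force: [0.2, -0.0, -1.9]
gripper_width: 0.704
gripper_force: 30.0
```

```bash
python3 st.py w13 w12; python3 - <<'E'
from h import *
u,v=283,269
im=capture("top"); s=sense()
f=lambda n:cv2.resize(cv2.imread(f"pics/{n}.png")[v-110:v+20,u-85:u+85],(395,302),interpolation=cv2.INTER_CUBIC)
g=lambda n:cv2.resize(cv2.imread(f"pics/{n}s.png")[195:275,220:326],(395,298),interpolation=cv2.INTER_CUBIC)
t=cv2.resize(im[170:275,110:250],(395,298),interpolation=cv2.INTER_CUBIC)
j=cv2.resize(rect(cv2.imread("pics/w13.png"),s,.507,-.1155,.048,.05,300),(395,302))
cv2.imwrite('pics/c13.png',np.vstack([np.hstack([f("w13"),j]),np.hstack([g("w13"),t])]))
E
```

```text
[ 0.5072 -0.1155  0.0918] [ 0.19 -0.04 -1.87] [-0.06 -0.02  0.08] 114.7 0.7040441395160268 yaw 29.74121657959278
([(0.0, np.float64(0.99), np.float64(0.99)), (0.0, np.float64(0.99), np.float64(0.99)), (0.2, np.float64(0.8), np.float64(0.79))], 'period deg', np.float64(10.0))
lid 0.9 251 273 210 230 415 262.42409638554216 219.6433734939759
jar 0.65 249 279 230 254 556 263.931654676259 241.03057553956833
```

View pics/c13.png

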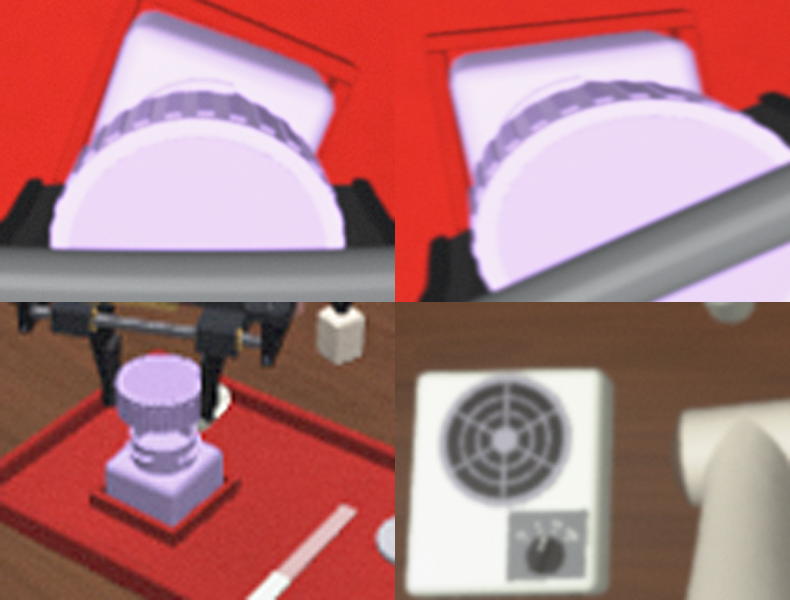

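The side crop shows the jar seated in its well, with its base on the same row as before. The lid is held level above the exposed neck, and the file lies undisturbed. In the top crop the selector points to two dots. TCP and side-view estimates put the lid about 19 to 21.5 mm above the rim, so I'm handing it in.

```bash
python3 -c "
from station import *
print(finish_job())"
```

```text
the job is handed in; nothing more can be done
None
```

I handed the job in at about 14 s of the 50 s: the selector is at two dots, the jar is unscrewed and still seated in its well, and the lid is gripped level and centred about 20 mm above the rim; I touched nothing else, but didn't re-check each bystander.

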